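Set the slot gauge to the rider

ROBOT

A 6-joint arm with a two-finger parallel gripper is mounted at the origin on the work surface. World frame = base frame: x ahead of the robot, y to its left, z up, the work surface at z = 0. Lengths are in m, angles in rad, forces in N, time in s.
With the tool pointing down it reaches from about 0.425 to 1.125 m from the base axis. Payload 14.9 kg.
Tool frame: the origin (TCP) lies on the mounting face of the last link; the fingertips stand 191 mm ahead of it and the grasp point (between the pads) lies 172 mm ahead of it; z points along the fingers, x is the direction in which the jaws open and shut, and the axes are right-handed (so a half turn about z gives the same grasp; the last joint's range is limited). The gripper opens to 91 mm and grips with 3 to 60 N. Pads are 32 mm wide; open, the fingers measure 118 mm over their backs; the gripper's body (76 mm by 178 mm) begins 60 mm behind the grasp point.
Start: joints at [1.281, 0.379, 1.734, -0, 1.028, -0.033], TCP at [0.178, 0.677, 0.405] pointing down, gripper open.
Joint ranges: [-2.77, 2.77], [-0.74, 2.19], [0, 2.66], [-1.06, 4.2], [0.31, 2.87], [-3.08, 3.08]. Speed limits (rad/s): [1.89, 1.89, 2.39, 3.14, 3.14, 3.14].

INTERFACE

Orientations are given as a rotation vector (axis times angle).
In Python, from plant import r, capture, calibration, boxes_of, silhouettes, mark_of gives the robot as it stands. The module is installed in compiled form; this text tells all that it offers.
- The arm moves only by the shell command python3 -m jog 'ROWS' [FORCE]. ROWS is JSON, a list of rows, each a list of 7 numbers: the opening, from 0 (shut) to 1 (fully open), then the shift along the tool's x, y, z in mm, then the turn, a rotation vector about the tool's x, y, z in degrees. A call has 1 to 5 rows; each row is the pose to reach, as a shift and turn from the pose measured when the call began, along the tool's axes at that moment; what a row does not reach only later rows make up. A row lasts 1/10 s, in which the tool goes at most 50 mm and 8.59 degrees, less where a joint would pass 70% of its speed; a pose out of reach is approached as far as the arm can. A call with a gripper value outside its range is refused whole. The fingers move at their own pace and stop on an object; FORCE is the grip in N (left out, the last holds). Time passes only in rows, so rows that repeat a pose let the fingers close. It gives the time, the measured TCP pose, the force and the opening at its end, in the units of the state.
- r.state(): the state, without advancing time (a new reading comes with each control period).
- capture(name): name is "scene" or "top" or "wrist"; returns the picture (480x640x3 uint8, red, green, blue); there is no depth.
- calibration(name): a dict with "fov_y" (degrees; the focal length in pixels is half the picture's height over the tangent of half this angle, whatever the lens; pixels are square), "cx", "cy" (the principal point, pixels), "xyz" and "attitude" of the camera in the world. Camera axes: x right, y down, z forward; pixel columns grow to the right and rows downward; lengths in m; the calibration is good to about 2 mm. A picture is of the moment at which its call begins: read the wrist's pose just before it. calibration takes no time and is no camera call; for the wrist camera it gives the pose at the moment of the call.
- r.sign_off(): hands the job in, once; it reports no verdict.
Trained networks look in the newest picture that a camera, given by its name, has taken for a name from the list of things; names that differ only in an ending like _2 or _b are one class to them, and where a whole thing is asked for, a point or a joint stands for the part that bears it (a point fixed in the world has none). Each returns a list of dicts, best first, with "score" (0 to 1); they miss things now and then, are a little off and sometimes report something else, mostly with a low value. They report only what shows in the picture. A call takes as long as a camera call.
- boxes_of(camera, target): "box" ([left, top, right, bottom] in pixels, round what is visible of it).
- silhouettes(camera, target): "mask" (480x640 bool, what is visible of it) and "box" ([left, top, right, bottom] in pixels, round what is visible of it).
- mark_of(camera, target): "at" ([column, row] in pixels: a listed point, or the origin of a listed thing).
The state is a dict: "time": time; "joint_pos": joint angles; "qd": joint speeds; "tau": joint torques, N m; "eef_pos": TCP position; "ee_rot": TCP orientation; "contact_force": force on the tool from outside, world axes, zero at the start; "torque": the same for the moment, N m; "gripper_width": opening from 0.0 (shut) to 1.0 (fully open).
Only numpy, scipy, OpenCV 4.12 (cv2) and the standard library are available. Lean on these libraries where they do the work, as an engineer would, in place of code of your own. Each camera call takes 0.05 s, during which the arm holds its last target.

TASK

Set the clip slot gauge for today's job: roll its knurled wheel with a fingertip, gently, until the sliding jaw has closed the slot so far that the jaw's pointer stands opposite the point of the rider clamped on the scale, and leave the wheel at rest there. Work the jaw only by the wheel (do not touch jaw or rider), grasp and lift nothing, and leave the tray, oil bottle, screwdriver and sample clip where they are.

Things in the scene. Friction and masses are not known exactly. Their poses are not given: they have to be found in the camera images.
- gauge: Slot gauge for checking clips, fixed to the bench: grey cast frame, 112 mm wide (its x), 206 mm long (its y). Origin: middle of its underside; x across, y along the slide, z up. From -y to +y: overhung wheel, bearing block (y -95 to -71 mm, 52 mm high), sliding jaw, fixed jaw (face at y +68 mm, 64 mm high). The scale bar (2 mm divisions) runs along y at x +60 to +74 mm, 58 mm high.
- wheel: Knurled steel wheel, 60 mm diameter, 20 mm wide, on a rigid level axis along the gauge's y. Origin: its centre, 115 mm to -y of the gauge's origin, 44 mm above the bench; its top is the gauge's highest part. Rolling its top to the gauge's +x (scale side) closes the slot: 20 mm of jaw per turn, 0.106 mm per mm rolled. 1.2 N along the rim turns it; it stays put. Over 60 N is too much.
- jaw: Sliding jaw: grey carriage 84 mm wide (x), 60 mm long (y), 64 mm high, steel jaw plate on its +y side; the wheel's screw moves it along the gauge's y, +y closes the slot. Origin: on the gauge's centre line at bench height, 36 mm towards -y from the jaw's face. Do not touch.
- pointer_tip (a point): The tip of the jaw's pointer: a dark steel tongue, 3 mm thick, that reaches from the jaw's top in the gauge's +x direction over the scale bar and ends in a right-angled point. 62 mm above the bench.
- rider: Setting rider: dark steel rider, 16 mm long, clamped on the scale bar by a small thumbscrew on its outer (+x) side; its point looks towards -x, at the pointer. It is not to be moved. At the start it stands 6 to 25 mm towards +y of the pointer.
- rider_tip (a point): The tip of the rider's point, 1 mm in x from the line of the pointer's tip and at the same height. The two tips face each other when the gauge is set: the same y in the gauge's frame.
- tray: Bystander: shallow orange tray of clips, 150 x 200 x 22 mm, on the +y side of the gauge. Origin at the middle of its underside.
- oiler: Bystander: white plastic oil bottle, 34 mm in diameter, 95 mm high, beyond the scale bar. Origin at the middle of its underside.
- sample: Bystander: one U-shaped steel clip, 34 x 14 x 13 mm, on the bench beyond the scale bar. Origin at the middle of its underside.
- driver: Bystander: screwdriver, 170 mm long, lying on the bench on the gauge's -x side. Origin on the bench under the middle of its length.

How it is judged:
By the outcome, as a careful person would: the job done as asked, in the order asked, and still so for the second after the job is handed in, with the robot touching nothing.
It also fails if it takes over 67 s, if anything falls off the work surface, if the arm or the gripper's body presses on something with over 40 N, if the wrist force passes 120 N, or if a joint passes its speed limit or range.

## Working session

There is one attempt and no reset: what is moved stays moved. The work goes in short steps, Python scripts to look and compute and a shell command to move; the robot and the scene stay as the last step left them, time stands still between calls to the robot, and variables do not carry over. Pictures are saved under pics/ and viewed, and the job is handed in when it is done.

```bash
mkdir -p pics; python3 - <<'E'
from plant import r,capture,calibration,boxes_of,mark_of
import cv2,numpy as np
s=r.state();print(s)
for n in ("scene","top","wrist"):
    im=capture(n);cv2.imwrite(f"pics/{n}0.png",im[:,:,::-1]);print(n,calibration(n))
    for t in ("gauge","wheel","jaw","pointer_tip","rider_tip","rider"):
        print(t,[(np.round(d["at"],1),round(d["score"],2)) for d in mark_of(n,t)][:2])
E
```

```text
{'time': 0.0, 'joint_pos': array([ 1.28069392e+00,  3.79388679e-01,  1.73476682e+00, -6.61946950e-07,
        1.02847569e+00, -3.32958300e-02]), 'qd': array([ 0.00061074,  0.0012841 , -0.00114767,  0.00054264, -0.00119286,
       -0.00129121]), 'tau': array([ 3.28958769e-03, -7.63739276e+01, -4.34372020e+01,  6.51628012e-02,
        4.24942723e-02, -8.42387340e-05]), 'eef_pos': array([0.17774563, 0.6768683 , 0.40410896]), 'ee_rot': array([ 2.48712974e+00,  1.91832602e+00, -1.32341104e-03]), 'contact_force': array([-0.23957116,  0.19206198, -0.25857498]), 'torque': array([-0.00322412,  0.0342141 ,  0.03153444]), 'gripper_width': 1.0003155557727135}
scene {'fov_y': 47.74406719641181, 'cx': 319.29971827120687, 'cy': 240.67196184222334, 'xyz': array([1.02187436, 0.35945878, 0.71258144]), 'attitude': array([-1.42208311, -2.32113911,  0.76191217])}
gauge [(array([311.8, 232.2]), 0.88)]
wheel [(array([237. , 201.7]), 0.93)]
jaw [(array([309.1, 230.8]), 0.57)]
pointer_tip [(array([298.9, 237.4]), 0.87), (array([368.1, 195.4]), 0.53)]
rider_tip [(array([310.9, 237.7]), 0.61), (array([307.7, 232.3]), 0.38)]
rider [(array([316.9, 238. ]), 0.77), (array([309.5, 240.5]), 0.65)]
top {'fov_y': 53.41444471742944, 'cx': 329.7632929196807, 'cy': 242.1166629798818, 'xyz': array([0.47885461, 0.16192258, 0.76471661]), 'attitude': array([-2.14328489,  2.15061766, -0.20627487])}
gauge [(array([360. , 274.2]), 0.56)]
wheel [(array([435.8, 255.8]), 0.64)]
jaw [(array([356.1, 270.9]), 0.69)]
pointer_tip [(array([349.1, 229.5]), 0.86), (array([374.7, 175.2]), 0.64)]
rider_tip [(array([348.7, 232.7]), 0.72)]
rider []
wrist {'fov_y': 62.6654568430608, 'cx': 326.09858848907186, 'cy': 238.0602719353863, 'xyz': array([0.10229055, 0.69744706, 0.38442837]), 'attitude': array([2.30359556, 1.77905987, 0.24892861])}
gauge []
wheel []
jaw []
pointer_tip []
rider_tip []
rider []
```

View pics/scene0.png

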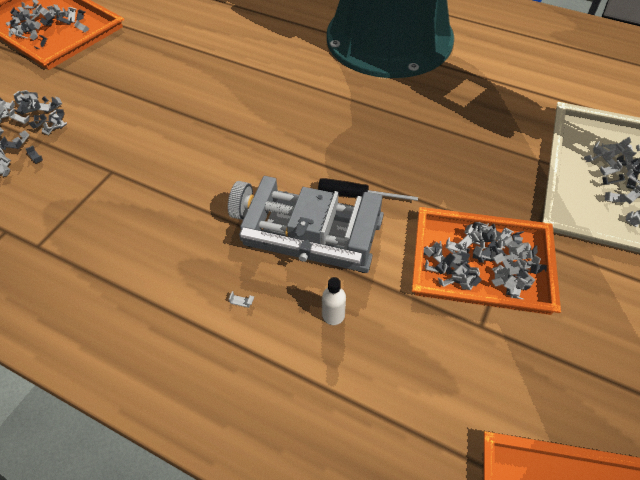

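View pics/top0.png

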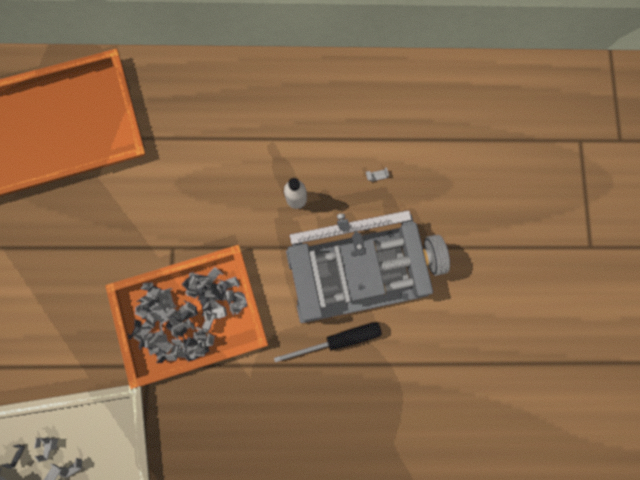

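```bash
python3 - <<'E'
import cv2
a=cv2.imread('pics/scene0.png')[150:310,200:400];b=cv2.imread('pics/top0.png')[180:320,270:470]
cv2.imwrite('pics/s0c.png',cv2.resize(a,None,fx=4,fy=3.7));cv2.imwrite('pics/t0c.png',cv2.resize(b,None,fx=4,fy=4))
E
```

```text
(no output)
```

View pics/s0c.png

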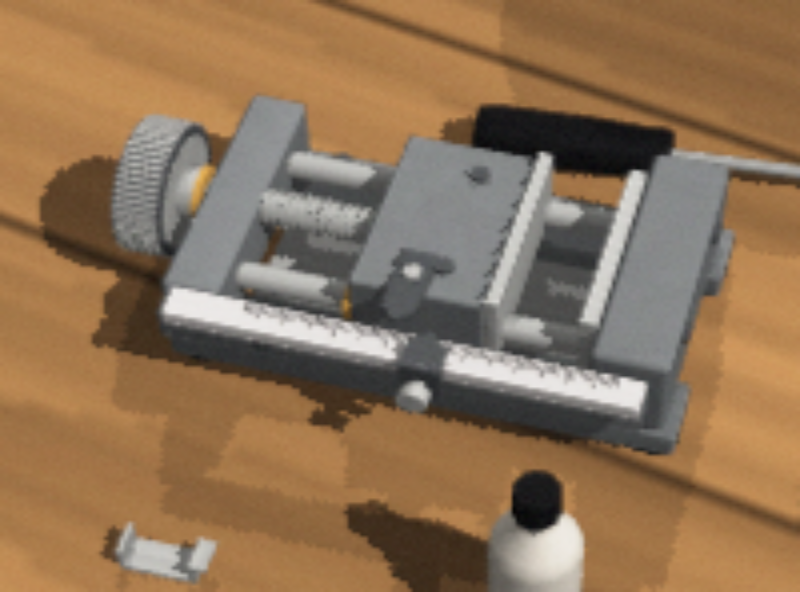

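View pics/t0c.png

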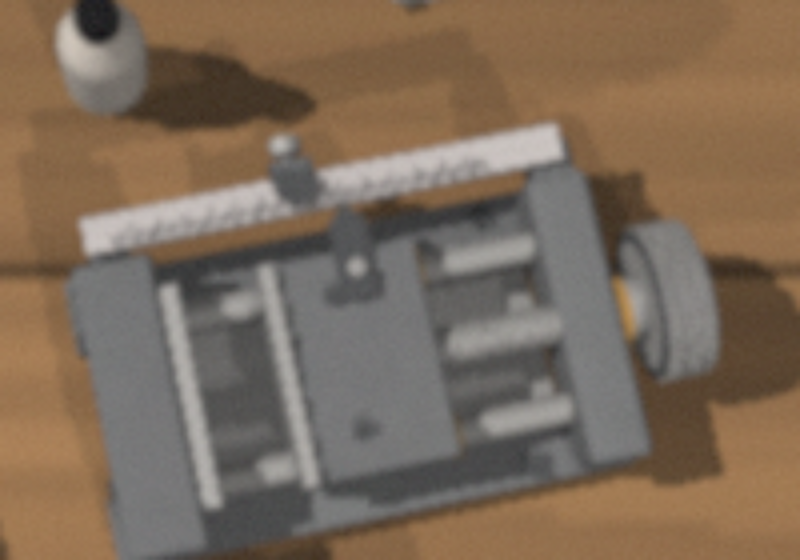

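The top view shows the gauge with +y to the left and the wheel at about (438,255). The pointer is near (356,238) and the rider near (343,222). Next I'll fit the gauge pose from both views.

```bash
cat > h.py <<'E'
import numpy as np
from scipy.spatial.transform import Rotation as R
from scipy.optimize import least_squares
def ray(c,uv):
    f=240/np.tan(np.radians(c["fov_y"]/2))
    d=np.array([(uv[0]-c["cx"])/f,(uv[1]-c["cy"])/f,1.]);return np.array(c["xyz"]),R.from_rotvec(c["attitude"]).apply(d)
def onz(c,uv,z):
    o,d=ray(c,uv);return o+d*(z-o[2])/d[2]
def proj(c,p):
    f=240/np.tan(np.radians(c["fov_y"]/2))
    q=R.from_rotvec(c["attitude"]).inv().apply(np.array(p)-c["xyz"]);return np.array([c["cx"]+f*q[0]/q[2],c["cy"]+f*q[1]/q[2]])
def g2w(g,p):
    c,s=np.cos(g[2]),np.sin(g[2]);return np.array([g[0]+c*p[0]-s*p[1],g[1]+s*p[0]+c*p[1],p[2]])
def w2g(g,p):
    c,s=np.cos(g[2]),np.sin(g[2]);a,b=p[0]-g[0],p[1]-g[1];return np.array([c*a+s*b,-s*a+c*b,p[2]])
E
python3 - <<'E'
from h import *
from plant import calibration,r
ct,cs=calibration("top"),calibration("scene")
T=lambda x,y:np.array([270+x/4,180+y/4]); S=lambda x,y:np.array([200+x/4,150+y/3.7])
obs=[]
# points with known gauge coords (x,y,z), nan = free
n=np.nan
for f,c,L in ((T,ct,[((81,217),(.074,n,.058)),((558,122),(.074,n,.058)),((92,257),(.060,n,.058)),((570,160),(.060,n,.058)),((648,455),(n,-.095,.052)),((592,468),(n,-.071,.052)),((577,165),(n,-.095,.052)),((527,180),(n,-.071,.052)),((672,300),(0,-.115,.062))]),
 (S,cs,[((160,318),(.074,n,.058)),((642,415),(.074,n,.058)),((175,290),(.060,n,.058)),((648,382),(.060,n,.058)),((252,96),(n,-.095,.052)),((305,104),(n,-.071,.052))])):
    for uv,p in L: obs.append((c,f(*uv),p))
obs+= [(cs,np.array([237,201.7]),(0,-.115,.044)),(ct,np.array([435.8,255.8]),(0,-.115,.044)),(ct,np.array([360,274.2]),(0,0,0)),(cs,np.array([311.8,232.2]),(0,0,0))]
def res(g):
    o=[]
    for c,uv,p in obs:
        q=w2g(g,onz(c,uv,p[2]))-np.array(p)
        o+=[0 if np.isnan(v) else v for v in q[:2]]
    return np.array(o)*1e3
s=least_squares(res,[.42,.1,.2],x_scale=[.01,.01,.1],loss="soft_l1")
g=s.x;print(g,np.degrees(g[2]));print(np.round(s.fun.reshape(-1,2) if 0 else res(g).reshape(-1,2),1))
print("wheel",g2w(g,(0,-.115,.074)),"pt",g2w(g,(.06,.0,.062)))
for c,uv in((ct,T(343,210)),(ct,T(310,197)),(cs,S(400,310)),(cs,S(428,338))): print(w2g(g,onz(c,uv,.062)))
st=r.state();cw=calibration("wrist");Rt=R.from_rotvec(st["ee_rot"])
print("cam in tool",Rt.inv().apply(cw["xyz"]-st["eef_pos"]),(Rt.inv()*R.from_rotvec(cw["attitude"])).as_matrix().round(3))
E
```

```text
[0.55543675 0.09347483 0.20099007] 11.515882821243675
[[ 0.1  0. ]
 [-0.1  0. ]
 [-1.6  0. ]
 [-1.4  0. ]
 [ 0.   1. ]
 [ 0.  -1.2]
 [ 0.   1.3]
 [ 0.  -2.5]
 [-1.8  0.8]
 [ 3.2  0. ]
 [ 1.6  0. ]
 [ 2.3  0. ]
 [-0.2  0. ]
 [ 0.   0.9]
 [ 0.  -0.4]
 [ 4.8 -4.2]
 [-0.8 -0.6]
 [-1.4 -0.2]
 [ 0.6  4. ]]
wheel [ 0.5783953  -0.01921015  0.074     ] pt [0.61422892 0.10545321 0.062     ]
[ 0.05631905 -0.00074625  0.062     ]
[0.06365836 0.01035524 0.062     ]
[0.05242392 0.00202493 0.062     ]
[0.06308364 0.01610142 0.062     ]
cam in tool [ 0.00054105 -0.07820416  0.02031332] [[ 1.     0.001 -0.   ]
 [-0.001  0.961  0.275]
 [ 0.    -0.275  0.961]]
```

```bash
cat >> h.py <<'E'
G=np.array([0.5554,0.0935,0.2010])
def delta(st,target,yaw_y,g=G):
    """shift mm & turn deg in tool axes to bring TCP to world target, tool down with tool y at world yaw"""
    Rt=R.from_rotvec(st["ee_rot"])
    y=np.array([np.cos(yaw_y),np.sin(yaw_y),0]);z=np.array([0,0,-1.]);x=np.cross(y,z)
    D=R.from_matrix(np.c_[x,y,z])
    return Rt.inv().apply(np.array(target)-st["eef_pos"])*1e3,(Rt.inv()*D).as_rotvec(degrees=True)
E
python3 - <<'E'
from h import *
from plant import r,calibration
st=r.state();t=g2w(G,(.138,.008,.306));print(t,delta(st,t,G[2]))
ct=calibration("top");print("oiler",w2g(G,onz(ct,(294,186),.09)),"sample",w2g(G,onz(ct,(377,175),.01)))
E
```

```text
[0.68902451 0.12889054 0.306     ] (array([-400.36137622,  633.68781077,   98.73703603]), array([ 4.31183910e-04, -4.83498460e-05, -2.62290245e+01]))
oiler [0.13724237 0.07625925 0.09      ] sample [ 0.15218222 -0.0619048   0.01      ]
```

View pics/wrist0.png

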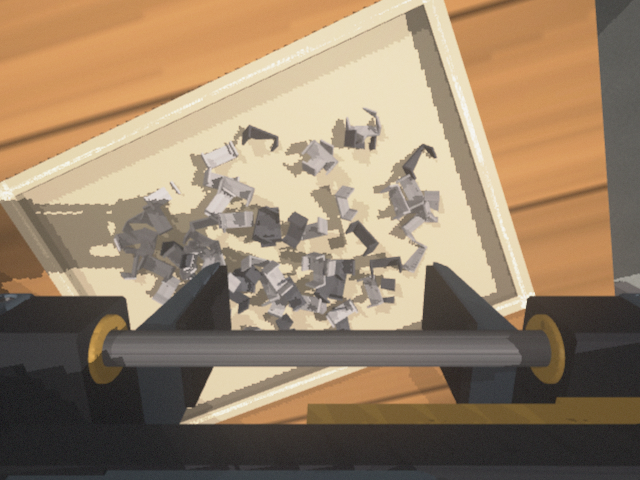

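```bash
for i in 1; do :; done; python3 -m jog '[[0,-50,79,0,0,0,-5],[0,-100,158,0,0,0,-10],[0,-150,237,0,0,0,-16],[0,-200,317,0,0,0,-21],[0,-200,317,0,0,0,-26]]' 10; python3 - <<'E'
from h import *
from plant import r
st=r.state();t=g2w(G,(.138,.008,.306));print(st["time"],st["joint_pos"],delta(st,t,G[2]))
E
```

```text
time: 1.55
eef_pos: [0.3493, 0.4927, 0.4049]
ee_rot: [1.987, 2.433, 0.001]
contact_force: [0.0, 1.1, 0.1]
gripper_width: 0.59
1.55 [ 9.15469875e-01  2.30013732e-01  1.93314181e+00 -3.27333703e-05
  9.78042584e-01 -8.56217972e-01] (array([-424.29441981,  260.24575695,   98.8970761 ]), array([ 0.01809498, -0.01363658, -0.00516801]))
```

```bash
python3 -m jog '[[0,-424,260,0,0,0,0],[0,-424,260,0,0,0,0],[0,-424,260,0,0,0,0],[0,-424,260,0,0,0,0],[0,-424,260,0,0,0,0]]'; python3 - <<'E'
from h import *
from plant import r
st=r.state();t=g2w(G,(.138,.008,.306));print(st["time"],delta(st,t,G[2]))
E
```

```text
time: 2.05
eef_pos: [0.5199, 0.3096, 0.4051]
ee_rot: [1.987, 2.433, 0.001]
contact_force: [0.2, 1.1, 1.1]
gripper_width: 0.153
2.05 (array([-210.89232311,  129.54429356,   99.12817158]), array([ 0.04795062, -0.02470695, -0.00705021]))
```

```bash
python3 -m jog '[[0,-211,130,20,0,0,0],[0,-211,130,40,0,0,0],[0,-211,130,60,0,0,0],[0,-211,130,80,0,0,0],[0,-211,130,99,0,0,0]]';python3 -m jog '[[0,0,0,0,0,0,0],[0,0,0,0,0,0,0]]'; python3 - <<'E'
from h import *
from plant import r
st=r.state();t=g2w(G,(.138,.008,.306));print(st["time"],delta(st,t,G[2]))
E
```

```text
time: 2.55
eef_pos: [0.6777, 0.1416, 0.3234]
ee_rot: [1.987, 2.431, 0.005]
contact_force: [1.1, 0.2, 0.9]
gripper_width: 0.008
time: 2.75
eef_pos: [0.6779, 0.1409, 0.3226]
ee_rot: [1.989, 2.43, 0.004]
contact_force: [-0.3, 1.1, 0.8]
gripper_width: 0.007
2.75 (array([-13.95564795,   8.47727333,  16.65872556]), array([ 0.14616361, -0.02332779, -0.13437318]))
```

```bash
python3 -m jog '[[0,-14,8.5,17,0,0,0],[0,-14,8.5,17,0,0,0],[0,-14,8.5,17,0,0,0]]'; cat > look.py <<'E'
import sys
from h import *
from plant import r,capture,calibration,mark_of,boxes_of
import cv2
def look(tag,crop=None):
    st=r.state();c=calibration("wrist");im=capture("wrist");cv2.imwrite(f"pics/{tag}.png",im[:,:,::-1])
    print(st["time"],st["eef_pos"].round(4),st["contact_force"].round(1))
    out={}
    for t in ("pointer_tip","rider_tip"):
        for d in mark_of("wrist",t)[:3]:
            q=w2g(G,onz(c,d["at"],.062));print(t,round(d["score"],2),d["at"],(q*1e3).round(2))
    return c,im
if __name__=="__main__": look(sys.argv[1])
E
python3 look.py w1
```

```text
time: 3.05
eef_pos: [0.6887, 0.1298, 0.3066]
ee_rot: [1.989, 2.43, 0.004]
contact_force: [0.4, 0.5, -0.5]
gripper_width: 0.006
3.05 [0.6887 0.1298 0.3066] [ 0.4  0.5 -0.5]
pointer_tip 0.85 [310.3, 119.5] [57.55  1.28 62.  ]
rider_tip 0.89 [337.5, 121.3] [58.49 16.09 62.  ]
```

View pics/w1.png

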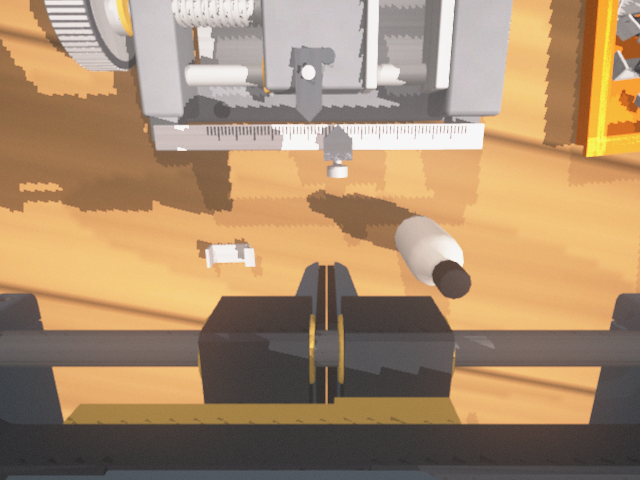

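The wrist view is clear: pointer tip at (310,120), rider tip at (337,121), and the bar level between rows 124 and 150. I'll use the known geometry in this image to refine the gauge pose.

```bash
python3 - <<'E'
import cv2
a=cv2.imread('pics/w1.png');cv2.imwrite('pics/w1a.png',cv2.resize(a[60:180,250:410],None,fx=5,fy=5,interpolation=cv2.INTER_CUBIC))
cv2.imwrite('pics/w1b.png',cv2.resize(a[0:160,40:240],None,fx=4,fy=3.7,interpolation=cv2.INTER_CUBIC))
from h import *
from plant import calibration
c=calibration("wrist")
for uv,z in(((154,124),.058),((483,123),.058),((154,151),.058),((483,150),.058),((147,118),.052),((187,115),.052),((450,112),.064)): print(uv,(w2g(G,onz(c,uv,z))*1e3).round(1))
E
```

```text
(154, 124) [ 60.2 -86.   58. ]
(483, 123) [59.7 97.  58. ]
(154, 151) [ 74.9 -87.8  58. ]
(483, 150) [74.4 98.6 58. ]
(147, 118) [ 56.9 -92.1  52. ]
(187, 115) [ 55.3 -69.2  52. ]
(450, 112) [54.  76.3 64. ]
```

View pics/w1a.png

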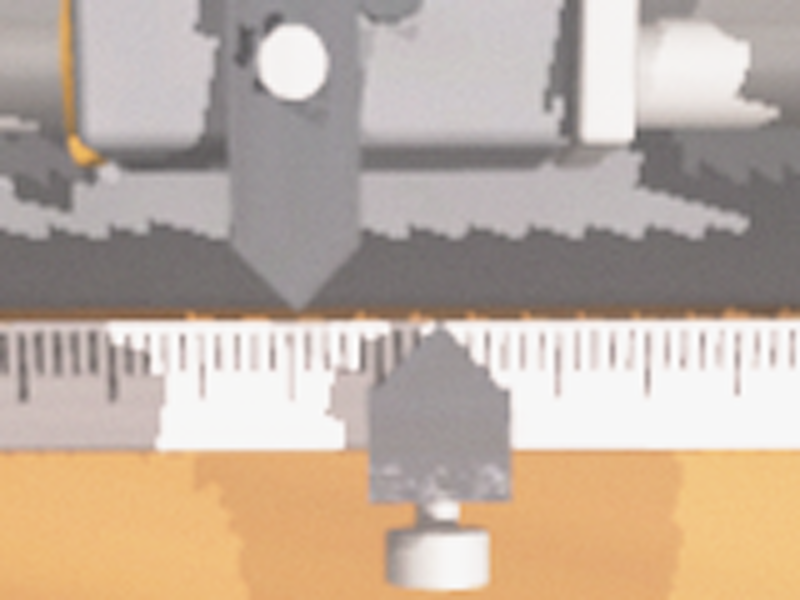

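View pics/w1b.png

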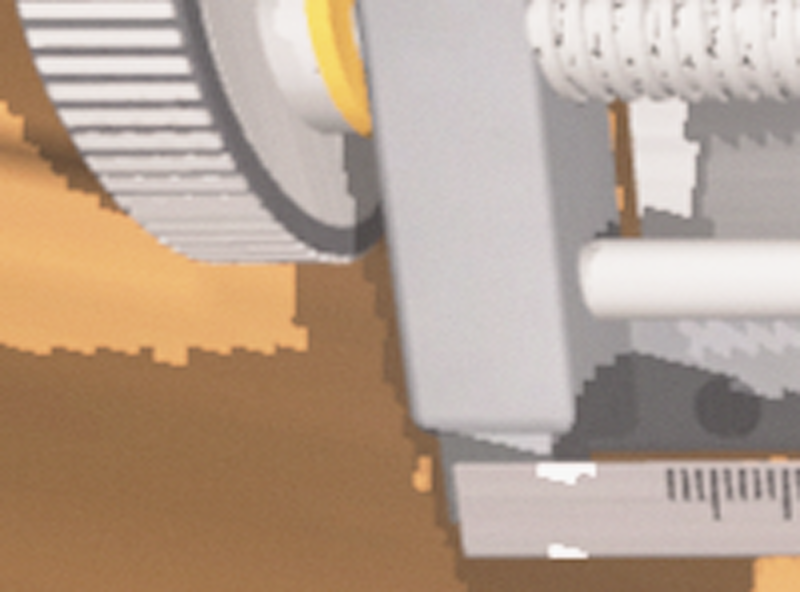

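```bash
python3 - <<'E'
from h import *
from plant import r
st=r.state();t=g2w(G,(-.013,-.117,.280));print(st["time"],delta(st,t,G[2]))
E
```

```text
3.2 (array([-126.12267164, -150.86933301,   26.24409682]), array([ 0.21560759, -0.0243789 , -0.08289717]))
```

```bash
python3 -m jog '[[0,-32,-38,0,0,0,0],[0,-64,-76,0,0,0,0],[0,-96,-113,0,0,0,0],[0,-126,-151,5,0,0,0],[0,-126,-151,18,0.2,0,0]]';python3 -m jog '[[0,0,0,0,0,0,0],[0,0,0,0,0,0,0]]'; python3 - <<'E'
from h import *
from plant import r,capture
import cv2
st=r.state();t=g2w(G,(-.013,-.117,.265));print(st["time"],delta(st,t,G[2]))
for n in("scene","top"):cv2.imwrite(f"pics/{n}1.png",capture(n)[:,:,::-1])
a=cv2.imread('pics/scene1.png')[100:260,160:360];cv2.imwrite('pics/s1c.png',cv2.resize(a,None,fx=4,fy=3.7))
E
```

```text
time: 3.7
eef_pos: [0.563, -0.026, 0.2893]
ee_rot: [1.992, 2.429, 0.001]
contact_force: [0.2, 0.3, -0.8]
gripper_width: 0.007
time: 3.9
eef_pos: [0.5634, -0.0255, 0.2899]
ee_rot: [1.991, 2.429, 0.001]
contact_force: [0.4, -0.9, 0.9]
gripper_width: 0.004
3.9 (array([ 1.1934236 ,  2.85255548, 24.87318211]), array([ 0.07149167,  0.00474908, -0.19400741]))
```

View pics/s1c.png

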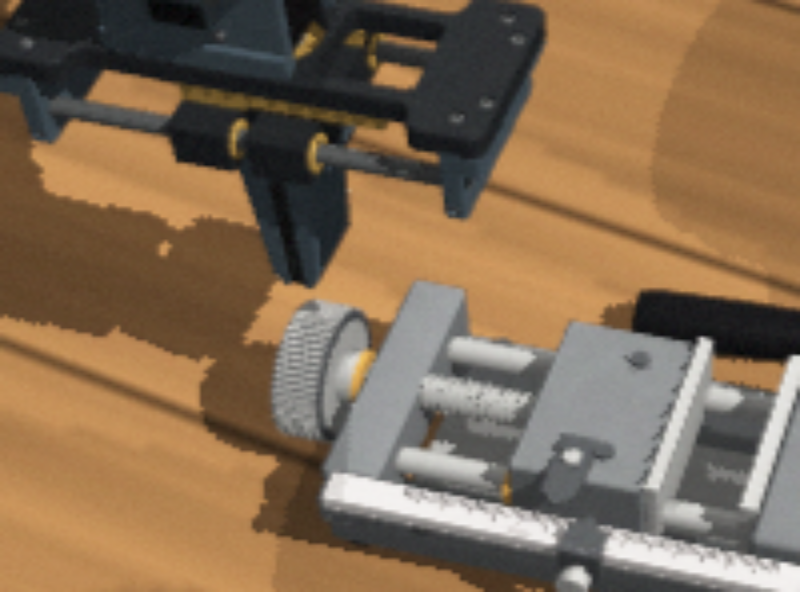

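The fingertips are about 25 mm above the wheel and line up with it. I'll descend in guarded steps.

```bash
python3 -m jog '[[0,1,3,10,0,0,0],[0,1,3,20,0,0,-0.2],[0,1,3,21,0,0,-0.2],[0,1,3,21,0,0,-0.2]]'; python3 -m jog '[[0,0,0,1,0,0,0],[0,0,0,1.5,0,0,0]]';python3 -m jog '[[0,0,0,1,0,0,0],[0,0,0,1,0,0,0]]'
```

```text
time: 4.4
eef_pos: [0.5665, -0.0234, 0.2682]
ee_rot: [1.986, 2.434, 0.001]
contact_force: [0.5, 0.7, 0.1]
gripper_width: 0.005
time: 4.6
eef_pos: [0.5665, -0.0234, 0.2667]
ee_rot: [1.986, 2.434, 0.001]
contact_force: [-0.2, -0.2, -0.5]
gripper_width: 0.003
time: 4.8
eef_pos: [0.5665, -0.0235, 0.2657]
ee_rot: [1.986, 2.434, 0.001]
contact_force: [0.1, 0.6, 1.0]
gripper_width: 0.007
```

```bash
python3 -m jog '[[0,0,0,0.7,0,0,0],[0,0,0,0.7,0,0,0]]'; python3 -m jog '[[0,0,0,0.5,0,0,0],[0,0,0,0.5,0,0,0]]'; python3 -m jog '[[0,0,0,0.5,0,0,0],[0,0,0,0.5,0,0,0]]'
```

```text
time: 5.0
eef_pos: [0.5665, -0.0235, 0.2651]
ee_rot: [1.986, 2.434, 0.001]
contact_force: [-0.5, 0.1, -0.3]
gripper_width: 0.009
time: 5.2
eef_pos: [0.5668, -0.0235, 0.2649]
ee_rot: [1.986, 2.433, 0.002]
contact_force: [-1.4, 1.1, 4.5]
gripper_width: 0.004
time: 5.4
eef_pos: [0.567, -0.0234, 0.2649]
ee_rot: [1.985, 2.433, 0.002]
contact_force: [-0.5, 1.7, 5.1]
gripper_width: 0.002
```

Contact is at TCP z = 0.265 with about 5 N. First stroke.

```bash
python3 -m jog '[[0,0,7,0.8,0,0,0],[0,0,14,0.8,0,0,0],[0,0,20,0.8,0,0,0],[0,0,26,0.8,0,0,0]]'; python3 -m jog '[[0,0,0,-4,0,0,0],[0,0,0,-4,0,0,0]]'; python3 look.py w2;  python3 - <<'E'
from h import *
from plant import r
st=r.state();print((w2g(G,st["eef_pos"])*1e3).round(1))
E
```

```text
time: 5.8
eef_pos: [0.5931, -0.018, 0.2649]
ee_rot: [1.985, 2.432, 0.003]
contact_force: [-2.5, 1.5, 9.8]
gripper_width: 0.008
time: 6.0
eef_pos: [0.5932, -0.018, 0.2694]
ee_rot: [1.985, 2.432, 0.004]
contact_force: [0.4, -0.6, -0.2]
gripper_width: 0.007
6.0 [ 0.5932 -0.018   0.2694] [ 0.4 -0.6 -0.2]
pointer_tip 0.61 [582.8, 408.8] [90.84 28.67 62.  ]
rider_tip 0.96 [571.0, 358.9] [58.75 16.41 62.  ]
[  14.4 -116.8  268.8]
```

View pics/w2.png

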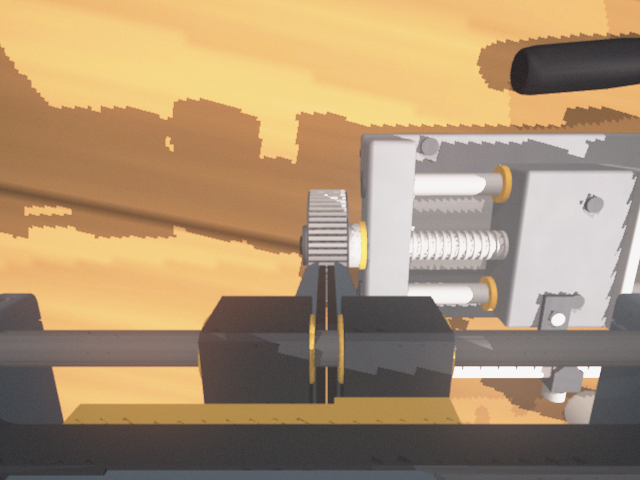

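```bash
python3 - <<'E'
import cv2
a=cv2.imread('pics/w2.png');cv2.imwrite('pics/w2a.png',cv2.resize(a[270:420,480:640],None,fx=4,fy=4,interpolation=cv2.INTER_CUBIC))
from plant import capture
a=capture("scene")[:,:,::-1];cv2.imwrite('pics/scene2.png',a);cv2.imwrite('pics/s2c.png',cv2.resize(a[140:290,220:400],None,fx=4,fy=4))
E
```

```text
(no output)
```

View pics/w2a.png

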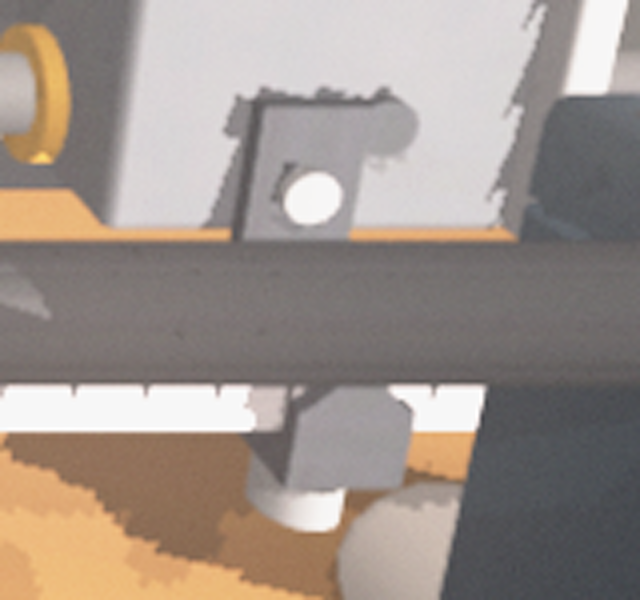

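View pics/s2c.png

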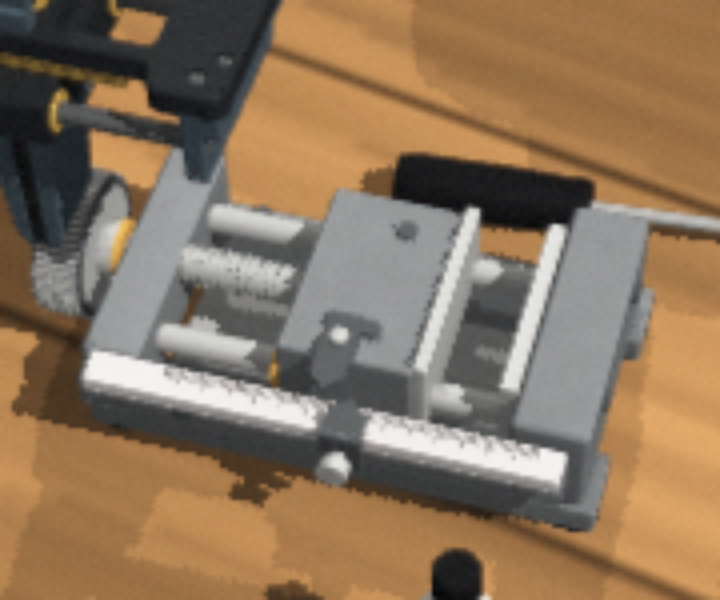

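```bash
python3 -m jog '[[0,0,-27,0,0,0,0],[0,0,-27,0,0,0,0],[0,0,-27,3,0,0,0],[0,0,-27,4.8,0,0,0],[0,0,-27,4.8,0,0,0]]'; python3 -m jog '[[0,0,7,0.8,0,0,0],[0,0,14,0.8,0,0,0],[0,0,21,0.8,0,0,0],[0,0,27,0.8,0,0,0],[0,0,27,-4,0,0,0]]';python3 -m jog '[[0,0,-27,-1,0,0,0],[0,0,-27,0,0,0,0],[0,0,-27,0,0,0,0]]'
```

```text
time: 6.7
eef_pos: [0.5678, -0.0233, 0.2648]
ee_rot: [1.984, 2.431, 0.006]
contact_force: [-0.6, 2.5, 11.9]
gripper_width: 0.005
time: 7.2
eef_pos: [0.5953, -0.0177, 0.2688]
ee_rot: [1.984, 2.431, 0.006]
contact_force: [-1.3, 0.5, 0.5]
gripper_width: 0.004
time: 7.5
eef_pos: [0.5689, -0.0232, 0.2686]
ee_rot: [1.984, 2.431, 0.006]
contact_force: [0.9, -0.1, 0.8]
gripper_width: 0.005
```

```bash
python3 -m jog '[[0,0,-2,3,0,0,0],[0,0,-2,4,0,0,0],[0,0,-2,4,0,0,0]]'; python3 -m jog '[[0,0,7,0.8,0,0,0],[0,0,14,0.8,0,0,0],[0,0,21,0.8,0,0,0],[0,0,27,0.8,0,0,0],[0,0,27,-4,0,0,0]]';python3 -m jog '[[0,0,0,-15,0,0,0],[0,30,20,-25,0,0,0],[0,60,60,-40,0,0,0],[0,90,90,-40,0,0,0],[0,125,122,-37,0,0,0]]';  python3 - <<'E'
from h import *
from plant import r
st=r.state();t=g2w(G,(.138,.012,.306));print(st["time"],delta(st,t,G[2]))
E
```

```text
time: 7.8
eef_pos: [0.5677, -0.0235, 0.2649]
ee_rot: [1.984, 2.43, 0.007]
contact_force: [-0.2, 1.2, 5.2]
gripper_width: 0.006
time: 8.3
eef_pos: [0.595, -0.0179, 0.2688]
ee_rot: [1.983, 2.43, 0.007]
contact_force: [0.4, 0.0, -0.4]
gripper_width: 0.006
time: 8.8
eef_pos: [0.6903, 0.1303, 0.3088]
ee_rot: [1.983, 2.429, 0.01]
contact_force: [0.8, -0.9, -0.7]
gripper_width: 0.004
8.8 (array([ 2.91878553, -1.54485252,  2.79489442]), array([0.50877285, 0.04555618, 0.02261576]))
```

```bash
python3 -m jog '[[0,3,-1,20,-0.2,0,0],[0,3,-1,36,-0.5,0,0],[0,3,-1,36,-0.5,0,0],[0,3,-1,36,-0.5,0,0]]'; python3 look.py w3;python3 - <<'E'
import cv2
a=cv2.imread('pics/w3.png');cv2.imwrite('pics/w3a.png',cv2.resize(a[60:180,240:400],None,fx=5,fy=5,interpolation=cv2.INTER_CUBIC))
E
```

```text
time: 9.2
eef_pos: [0.6887, 0.1321, 0.2728]
ee_rot: [1.981, 2.424, 0.019]
contact_force: [0.3, -0.3, -0.6]
gripper_width: 0.006
9.2 [0.6887 0.1321 0.2728] [ 0.3 -0.3 -0.6]
pointer_tip 0.75 [321.4, 111.4] [57.66  9.62 62.  ]
rider_tip 0.84 [335.0, 113.4] [58.53 15.84 62.  ]
```

View pics/w3a.png

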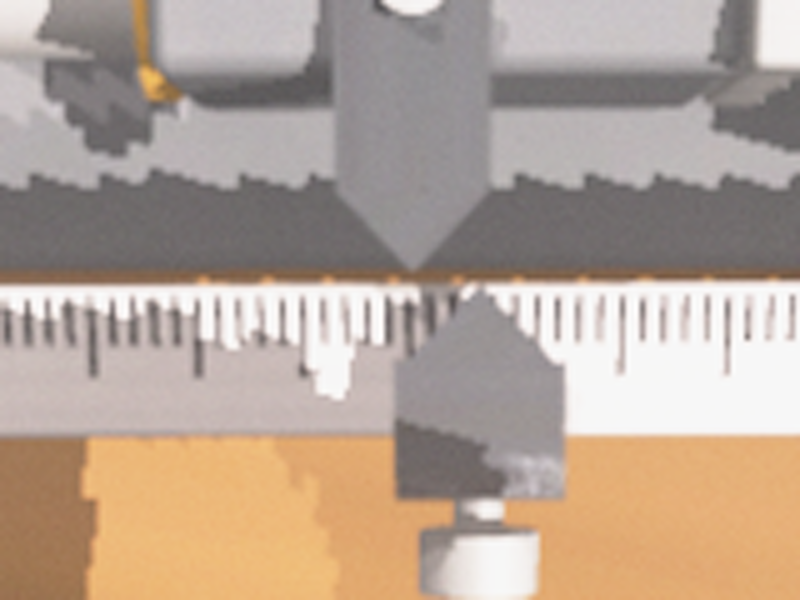

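The remaining gap is about 6.25 mm, from the network (15.84 − 9.62) and by eye. That calls for two more strokes, the second slightly shorter.

```bash
python3 -m jog '[[0,0,0,-25,0,0,0],[0,0,0,-36,0,0,0],[0,-30,-38,-36,0,0,0],[0,-64,-76,-36,0,0,0],[0,-96,-113,-36,0,0,0]]'; python3 - <<'E'
from h import *
from plant import r
st=r.state();t=g2w(G,(-.013,-.117,.272));print(st["time"],delta(st,t,G[2]))
E
```

```text
time: 9.85
eef_pos: [0.5958, 0.0145, 0.3084]
ee_rot: [1.979, 2.423, 0.023]
contact_force: [1.0, -0.8, -0.5]
gripper_width: 0.005
9.85 (array([-31.49314613, -37.50687725,  35.66864388]), array([1.13316687, 0.06858217, 0.00806362]))
```

```bash
python3 -m jog '[[0,-31.5,-37.5,5,1.1,0,0],[0,-31.5,-37.5,20,1.1,0,0],[0,-31.5,-37.5,33,1.1,0,0],[0,-31.5,-37.5,35,1.1,0,0],[0,-31.5,-37.5,35,1.1,0,0]]'; python3 - <<'E'
from h import *
from plant import r
st=r.state();t=g2w(G,(-.013,-.117,.265));print(st["time"],delta(st,t,G[2]))
E
```

```text
time: 10.35
eef_pos: [0.5666, -0.023, 0.2722]
ee_rot: [1.985, 2.434, -0.001]
contact_force: [-0.1, -0.1, -0.1]
gripper_width: 0.005
10.35 (array([-0.60548326, -0.76618948,  7.23851264]), array([0.00692162, 0.05761381, 0.06332167]))
```

```bash
python3 -m jog '[[0,0,0,5,0,0,0],[0,0,0,7,0,0,0],[0,0,0,7.6,0,0,0],[0,0,0,7.6,0,0,0]]'; python3 -m jog '[[0,0,7,0.8,0,0,0],[0,0,14,0.8,0,0,0],[0,0,21,0.8,0,0,0],[0,0,27,0.8,0,0,0],[0,0,27,-4,0,0,0]]';python3 -m jog '[[0,0,-28,-1,0,0,0],[0,0,-28,0,0,0,0],[0,0,-28,0,0,0,0]]'
```

```text
time: 10.75
eef_pos: [0.567, -0.0226, 0.265]
ee_rot: [1.985, 2.434, 0.0]
contact_force: [-0.6, 1.6, 2.7]
gripper_width: 0.005
time: 11.25
eef_pos: [0.5941, -0.0169, 0.269]
ee_rot: [1.984, 2.434, 0.0]
contact_force: [-0.1, 0.7, -1.1]
gripper_width: 0.005
time: 11.55
eef_pos: [0.5665, -0.0225, 0.2691]
ee_rot: [1.984, 2.434, 0.0]
contact_force: [-0.1, -0.5, 0.0]
gripper_width: 0.005
```

```bash
python3 -m jog '[[0,0,0,3,0,0,0],[0,0,0,4.6,0,0,0],[0,0,0,4.6,0,0,0]]'; python3 -m jog '[[0,0,7,0.8,0,0,0],[0,0,14,0.8,0,0,0],[0,0,20,0.8,0,0,0],[0,0,25,0.8,0,0,0],[0,0,25,-4,0,0,0]]';python3 -m jog '[[0,0,0,-15,0,0,0],[0,30,20,-25,0,0,0],[0,60,60,-40,0,0,0],[0,90,90,-40,0,0,0],[0,125,122,-37,0,0,0]]';  python3 -m jog '[[0,5,0,20,0,0,0],[0,7,0,36,0,0,0],[0,7,0,36,0,0,0],[0,7,0,36,0,0,0]]';  python3 look.py w4;python3 - <<'E'
from h import *
from plant import r
import cv2
st=r.state();t=g2w(G,(.138,.014,.272));print(st["time"],delta(st,t,G[2]))
a=cv2.imread('pics/w4.png');cv2.imwrite('pics/w4a.png',cv2.resize(a[60:180,240:400],None,fx=5,fy=5,interpolation=cv2.INTER_CUBIC))
E
```

```text
time: 11.85
eef_pos: [0.5673, -0.0224, 0.2649]
ee_rot: [1.984, 2.433, 0.002]
contact_force: [0.2, 2.2, 5.1]
gripper_width: 0.004
time: 12.35
eef_pos: [0.5926, -0.0171, 0.2688]
ee_rot: [1.983, 2.433, 0.002]
contact_force: [-0.7, 0.0, 0.4]
gripper_width: 0.007
time: 12.85
eef_pos: [0.688, 0.1312, 0.3081]
ee_rot: [1.983, 2.432, 0.004]
contact_force: [-0.6, -1.1, -0.1]
gripper_width: 0.006
time: 13.25
eef_pos: [0.6862, 0.137, 0.2718]
ee_rot: [1.985, 2.431, 0.002]
contact_force: [0.3, 0.1, -0.1]
gripper_width: 0.002
13.25 [0.6862 0.137  0.2718] [ 0.3  0.1 -0.1]
pointer_tip 0.71 [326.1, 124.6] [59.24 16.83 62.  ]
rider_tip 0.68 [325.1, 123.5] [58.76 16.37 62.  ]
13.4 (array([-2.58273756,  0.42488253,  0.93364691]), array([0.30986334, 0.08165768, 0.03241438]))
```

View pics/w4a.png

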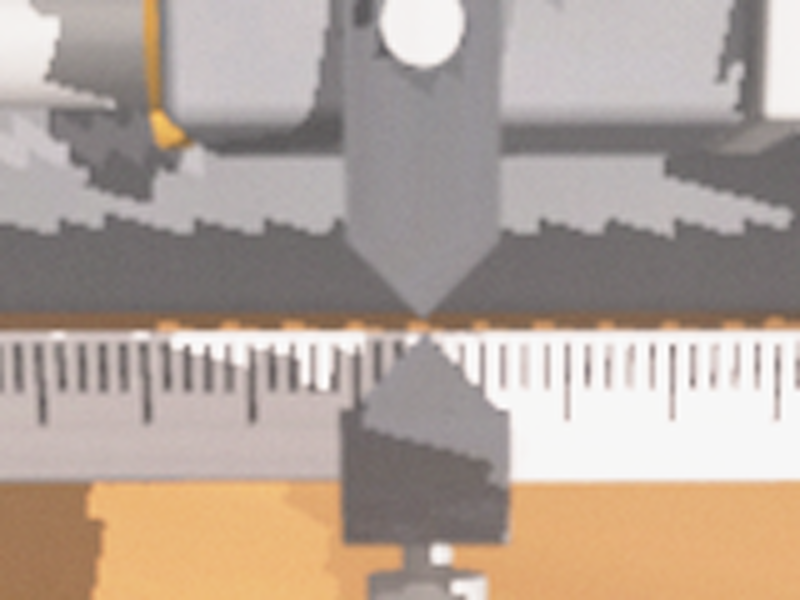

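The tips are almost opposite each other (columns about 423 and 425.5 in the 5x crop). The remaining gap is too small to trust at this distance, so I'll get a closer view.

```bash
python3 -m jog '[[0,0,0,12,0.3,0,0],[0,0,0,24,0.3,0,0],[0,0,0,36,0.3,0,0],[0,0,0,36,0.3,0,0],[0,0,0,36,0.3,0,0]]'; python3 look.py w5;python3 - <<'E'
from h import *
from plant import r
import cv2
st=r.state();t=g2w(G,(.138,.014,.272));print(st["time"],delta(st,t,G[2]))
a=cv2.imread('pics/w5.png');cv2.imwrite('pics/w5a.png',cv2.resize(a[60:180,250:410],None,fx=5,fy=5,interpolation=cv2.INTER_CUBIC))
E
```

```text
time: 13.9
eef_pos: [0.687, 0.1372, 0.2363]
ee_rot: [1.986, 2.433, -0.002]
contact_force: [-0.1, 0.2, 0.8]
gripper_width: 0.005
13.9 [0.687  0.1372 0.2363] [-0.1  0.2  0.8]
pointer_tip 0.83 [320.7, 121.9] [58.33 14.95 62.  ]
rider_tip 0.84 [322.8, 121.1] [58.04 15.73 62.  ]
14.05 (array([ -2.62112496,   0.03644063, -34.66430314]), array([0.04674295, 0.0823882 , 0.03281591]))
```

View pics/w5a.png

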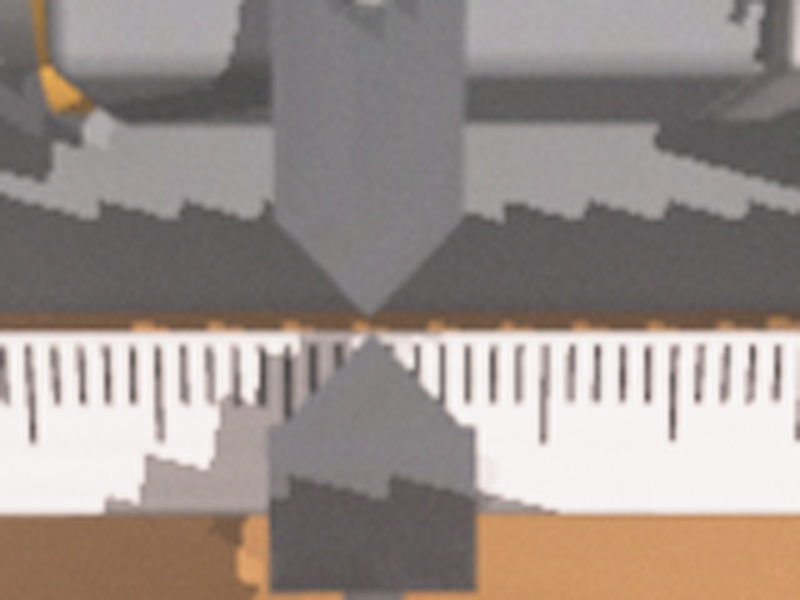

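```bash
cat > sub.py <<'E'
import cv2,numpy as np,sys
a=cv2.cvtColor(cv2.imread(sys.argv[1]),cv2.COLOR_BGR2GRAY).astype(float)
cu=float(sys.argv[2]); rowsP=range(*map(int,sys.argv[3].split(','))); rowsR=range(*map(int,sys.argv[4].split(',')))
def edges(v,w):
    row=cv2.GaussianBlur(a[v-1:v+2].mean(0)[None],(0,0),1.0)[0]; g=np.gradient(row); o=[]
    for lo,hi,sg in ((cu-w-4,cu-w+4,-1),(cu+w-4,cu+w+4,1)):
        i=np.arange(int(lo),int(hi)+1); h=np.abs(g[i]); k=i[h.argmax()]
        y=np.abs(g[k-1:k+2]); o.append(k+0.5*(y[0]-y[2])/(y[0]-2*y[1]+y[2]))
    return o
for n,rows,w in(("pointer",rowsP,float(sys.argv[5])),("rider",rowsR,float(sys.argv[6]))):
    e=np.array([edges(v,w) for v in rows]); m=e.mean(1); print(n,"mid",np.median(m).round(2),"sd",m.std().round(2),"edges",np.median(e,0).round(2))
E
python3 sub.py pics/w5.png 324 86,102 148,172 19 20.5
python3 sub.py pics/w4.png 324.7 78,106 145,166 16 17
```

```text
pointer mid 323.27 sd 0.45 edges [304.21 342.32]
rider mid 324.05 sd 0.45 edges [303.17 344.9 ]
pointer mid 323.93 sd 0.54 edges [308.2  339.64]
rider mid 324.56 sd 0.07 edges [307.69 341.51]
```

The edge midpoints say the pointer is about 0.27 mm short, or roughly 2.5 mm of roll. Each press adds about 1.3–2 mm of roll on its own, so I'll command a short 1 mm stroke.

```bash
python3 -m jog '[[0,0,0,-30,0,0,0],[0,0,0,-70,0,0,0],[0,-30,-38,-70,0,0,0],[0,-64,-76,-70,0,0,0],[0,-96,-113,-70,0,0,0]]'; python3 - <<'E'
from h import *
from plant import r
st=r.state();t=g2w(G,(-.005,-.117,.272));print(st["time"],delta(st,t,G[2]))
E
```

```text
time: 14.55
eef_pos: [0.5946, 0.0198, 0.3082]
ee_rot: [1.984, 2.432, 0.001]
contact_force: [1.1, -0.4, 0.1]
gripper_width: 0.003
14.55 (array([-36.85686415, -28.85075599,  36.17836535]), array([0.13152165, 0.10345379, 0.09071865]))
```

```bash
python3 -m jog '[[0,-37,-29,5,0,0,0],[0,-37,-29,20,0,0,0],[0,-37,-29,33,0,0,0],[0,-37,-29,36,0,0,0],[0,-37,-29,36,0,0,0]]'; python3 -m jog '[[0,0,0,4,0,0,0],[0,0,0,6,0,0,0],[0,0,0,6,0,0,0]]'
```

```text
time: 15.05
eef_pos: [0.5742, -0.0214, 0.2716]
ee_rot: [1.983, 2.434, 0.0]
contact_force: [0.3, 0.5, -0.7]
gripper_width: 0.004
time: 15.35
eef_pos: [0.5743, -0.021, 0.2654]
ee_rot: [1.982, 2.435, 0.0]
contact_force: [0.5, -0.3, -0.8]
gripper_width: 0.007
```

```bash
python3 -m jog '[[0,0,0,1,0,0,0],[0,0,0,1,0,0,0],[0,0,0.5,1,0,0,0],[0,0,1,1,0,0,0],[0,0,1,1,0,0,0]]'; python3 -m jog '[[0,0,0,-4,0,0,0],[0,0,0,-6,0,0,0]]'; python3 -m jog '[[0,0,0,-15,0,0,0],[0,30,20,-25,0,0,0],[0,60,60,-40,0,0,0],[0,90,100,-40,0,0,0],[0,132,139,-35,0,0,0]]';  python3 -m jog '[[0,0,0,20,0,0,0],[0,0,0,40,0,0,0],[0,0,0,60,0,0,0],[0,0,0,68,0,0,0],[0,0,0,68,0,0,0]]';  python3 look.py w6;python3 - <<'E'
from h import *
from plant import r
import cv2
st=r.state();t=g2w(G,(.138,.0155,.236));print(st["time"],delta(st,t,G[2]))
a=cv2.imread('pics/w6.png');cv2.imwrite('pics/w6a.png',cv2.resize(a[60:180,250:410],None,fx=5,fy=5,interpolation=cv2.INTER_CUBIC))
E
```

```text
time: 15.85
eef_pos: [0.5756, -0.0208, 0.2649]
ee_rot: [1.982, 2.435, 0.001]
contact_force: [-1.5, 0.9, 5.4]
gripper_width: 0.009
time: 16.05
eef_pos: [0.5757, -0.0207, 0.2715]
ee_rot: [1.981, 2.434, 0.001]
contact_force: [-0.1, 0.8, 0.6]
gripper_width: 0.005
time: 16.55
eef_pos: [0.6818, 0.13, 0.3101]
ee_rot: [1.981, 2.432, 0.005]
contact_force: [0.8, -0.9, -0.0]
gripper_width: 0.007
time: 17.05
eef_pos: [0.6814, 0.1289, 0.2405]
ee_rot: [1.983, 2.432, 0.002]
contact_force: [-0.6, 0.4, 0.3]
gripper_width: 0.007
17.05 [0.6814 0.1289 0.2405] [-0.6  0.4  0.3]
pointer_tip 0.9 [341.2, 137.9] [57.82 15.64 62.  ]
rider_tip 0.87 [340.3, 140.1] [58.65 15.3  62.  ]
17.2 (array([5.64073675, 6.27091326, 6.90284893]), array([0.38109679, 0.11908682, 0.12345213]))
```

View pics/w6a.png

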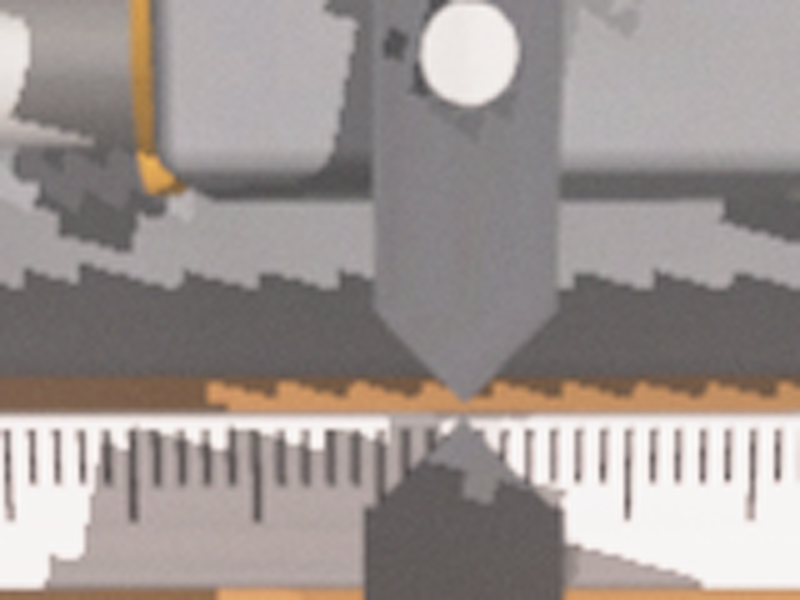

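```bash
python3 -m jog '[[0,6,6,7,0.3,0,0.1],[0,6,6,7,0.3,0,0.1],[0,6,6,7,0.3,0,0.1]]';for k in 7 8; do python3 look.py w$k; done; python3 - <<'E'
import cv2
a=cv2.imread('pics/w7.png');cv2.imwrite('pics/w7a.png',cv2.resize(a[60:180,250:410],None,fx=5,fy=5,interpolation=cv2.INTER_CUBIC))
cv2.imwrite('pics/w7b.png',cv2.resize(a[105:135,305:345],None,fx=20,fy=20,interpolation=cv2.INTER_CUBIC))
E
```

```text
time: 17.5
eef_pos: [0.6873, 0.1368, 0.236]
ee_rot: [1.985, 2.432, -0.0]
contact_force: [0.1, -0.0, -0.3]
gripper_width: 0.002
17.5 [0.6873 0.1368 0.236 ] [ 0.1 -0.  -0.3]
pointer_tip 0.87 [324.2, 117.5] [57.46 15.68 62.  ]
rider_tip 0.56 [324.1, 122.3] [59.17 15.65 62.  ]
17.65 [0.6872 0.1366 0.236 ] [0.9 0.9 0.1]
pointer_tip 0.83 [325.3, 119.2] [57.87 15.91 62.  ]
rider_tip 0.76 [324.1, 124.2] [59.66 15.46 62.  ]
```

View pics/w7a.png

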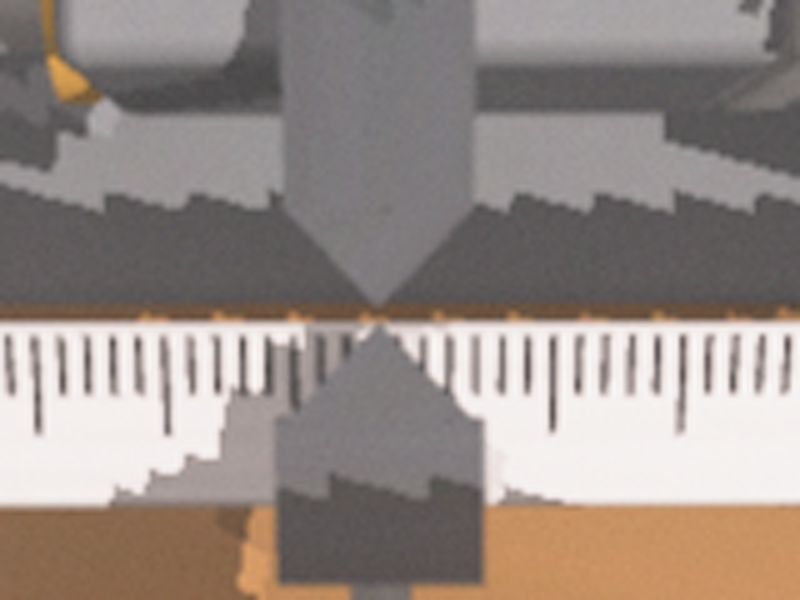

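View pics/w7b.png

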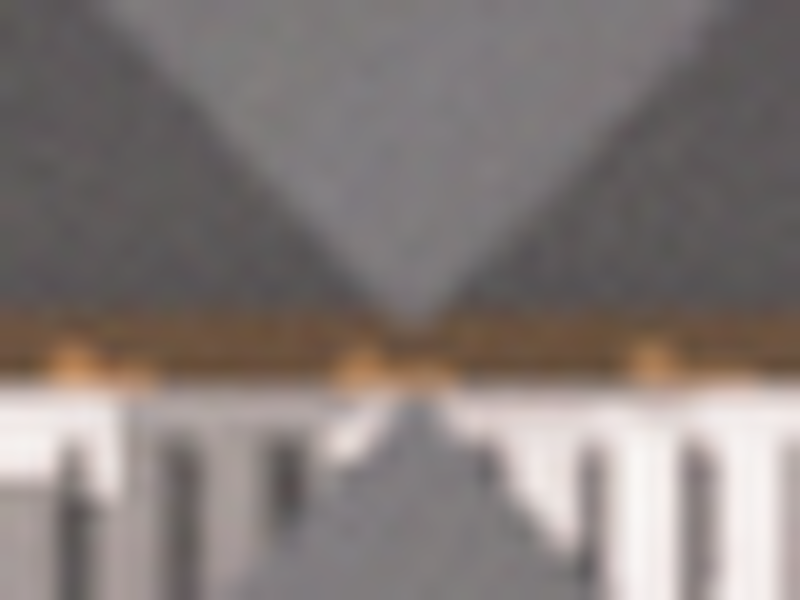

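```bash
for k in 7 8; do python3 sub.py pics/w$k.png 325.7 82,100 146,172 19 20.5; done; python3 - <<'E'
import cv2,numpy as np
# oblique-edge fit of both points: average the two frames, find crossings per row, fit lines, intersect
a=sum(cv2.cvtColor(cv2.imread(f'pics/w{k}.png'),cv2.COLOR_BGR2GRAY).astype(float) for k in(7,8))/2
def edge(v,lo,hi):
    row=cv2.GaussianBlur(a,(0,0),.8)[v];g=np.abs(np.gradient(row));i=np.arange(lo,hi+1);k=i[g[i].argmax()]
    y=g[k-1:k+2];return k+.5*(y[0]-y[2])/(y[0]-2*y[1]+y[2])
tip=325.6
L=[];Rr=[]
for v in range(105,117):
    h=120.7-v
    L.append((v,edge(v,int(tip-h-3),int(tip-h+3))));Rr.append((v,edge(v,int(tip+h-3),int(tip+h+3))))
L=np.array(L);Rr=np.array(Rr);m=(L[:,1]+Rr[:,1])/2;print("pointer mids",m.round(2),np.median(m))
m=[]
for v in range(129,142):
    h=v-124.5
    m.append((edge(v,int(tip-h-3),int(tip-h+3))+edge(v,int(tip+h-3),int(tip+h+3)))/2)
print("rider mids",np.round(m,2),np.median(m))
E
```

```text
pointer mid 325.2 sd 0.51 edges [306.02 344.32]
rider mid 325.44 sd 0.06 edges [304.63 346.35]
pointer mid 325.75 sd 0.57 edges [306.59 344.89]
rider mid 326.03 sd 0.61 edges [305.17 346.93]
pointer mids [325.38 325.45 325.65 325.63 325.73 325.61 325.38 325.39 325.41 325.53
 325.47 325.43] 325.4591894692544
rider mids [324.1  324.35 324.64 325.38 325.26 324.02 324.2  324.45 325.41 325.4
 324.19 324.32 324.69] 324.4516334872461
```

The tips agree to about 0.1 mm, which is my measurement limit. I'll back the arm off and check the scene before handing in.

```bash
python3 -m jog '[[0,0,0,-40,0,0,0],[0,0,0,-80,0,0,0],[0,0,0,-120,0,0,0],[0,0,0,-120,0,0,0],[0,0,0,-120,0,0,0]]'; python3 - <<'E'
from plant import capture,r
import cv2,numpy as np
for n in("top","scene"):
    im=capture(n)[:,:,::-1];cv2.imwrite(f'pics/{n}9.png',im)
a=cv2.imread('pics/scene9.png');b=cv2.imread('pics/scene0.png')
cv2.imwrite('pics/cmp.png',np.vstack([cv2.resize(b[130:330,200:440],None,fx=1.5,fy=1.5),cv2.resize(a[130:330,200:440],None,fx=1.5,fy=1.5)]))
E
python3 look.py w9
```

```text
time: 18.3
eef_pos: [0.687, 0.1367, 0.357]
ee_rot: [1.985, 2.43, 0.002]
contact_force: [-0.3, -0.2, -0.3]
gripper_width: 0.005
18.4 [0.6865 0.1366 0.3548] [-0.1 -0.3 -0.8]
pointer_tip 0.8 [323.8, 122.9] [57.54 14.55 62.  ]
rider_tip 0.64 [324.9, 125.2] [59.   15.28 62.  ]
```

View pics/cmp.png

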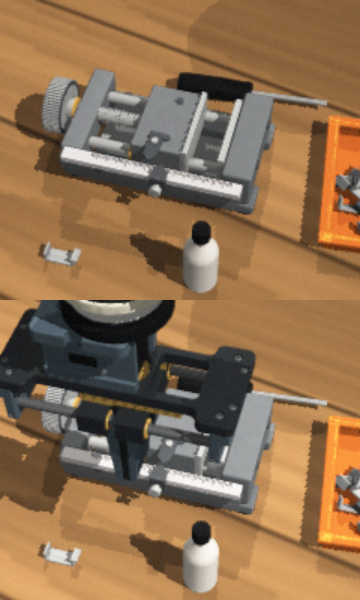

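View pics/w9.png

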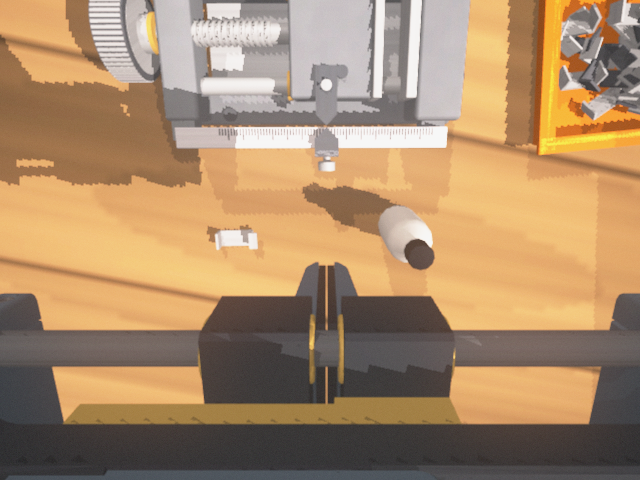

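The final views show pointer and rider opposite each other at columns 324–325. The clip, bottle, screwdriver and tray have not moved, and the arm is clear, so I'm handing in.

```bash
python3 -c "
from plant import r
print(r.sign_off())"
```

```text
the job is handed in; nothing more can be done
None
```

The gauge is set: the jaw's pointer stands opposite the rider's point to within about 0.1 mm by my measurement. I handed the job in at about 18.5 s of the 67 s allowed.

- **What I did:** I rolled the wheel's top towards the scale with the closed fingertips. It took five strokes of 25–27 mm and one 1 mm trim. The vertical force I read was about 5–12 N, against the 60 N limit.
- **Gap:** it started at about 15 mm, was 6.25 mm after three strokes and 0.27 mm after five. After the trim, the close-up wrist pictures showed the pointer about 0.1 mm short of the rider by edge midpoints, and about 0.1–0.2 mm short by eye.
- **Checks that disagreed:** the network's tip marks for the final setting scattered from about −0.7 to +0.45 mm around zero, and a line fit on the rider's slanted edges was too noisy to use because of the scale marks. I relied on the edge midpoints and the view by eye.
- **Rest of the scene:** before hand-in the arm was clear of everything with no contact force. The tray, bottle, screwdriver, sample clip and rider looked unmoved in the pictures.

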